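# Stack keyed slide-storage cases

### The job

Stack the two slide cases from the sloping stand onto the slide case that stands on the worktop: first the deep one with lugs on its lid, then the shallow one with the plain lid on top of it. Each must sit level, turned the right way round and fully down, with the pockets in its base locked over the lugs below; lower the cases gently rather than dropping them. Leave the bottom case and the bottles, cup and timer where they stand.

Things in the scene. Friction and masses are not known exactly. Their poses are not given: they have to be found in the camera images.
- base_case_center (a point): Lidded grey slide case, white lid, 104 (x) x 60 (y) mm, 40 mm high without lugs, level and loose on the worktop, 0.6 kg: the bottom of the stack. Black latch on its -x end, two black hinge knuckles on its +x end (each sticks out about 3 mm). This point: its centre, 20 mm below the lid top. Axes: x along its length, y across (the 60 mm), z out of the lid.
- base_case_lid (a point): Middle of this case's lid top. Two black lugs rise 6 mm from it (upper 3 mm stepped in 1.5 mm all round): a wide bar 12 (x) x 36 (y) mm centred at x = +34 mm, a small square 14 x 14 mm at x = -34 mm.
- deep_case_center (a point): Lidded grey slide case, white lid, 104 (x) x 60 (y) mm, 40 mm high without lugs, 0.2 to 0.4 kg: the deep case. Starts on either board of the stand, at 30 degrees. Black latch on its -x end, two black hinge knuckles on its +x end (each sticks out about 3 mm). This point: its centre, 20 mm above its underside. Axes: x along its length, y across (the 60 mm), z out of the lid.
- deep_case_lid (a point): Middle of this case's lid top. Two black lugs rise 6 mm from it (upper 3 mm stepped in 1.5 mm all round): a wide bar 12 (x) x 36 (y) mm centred at x = +34 mm, a small square 14 x 14 mm at x = -34 mm.
- deep_case_foot (a point): Middle of this case's underside. Pockets in it, 7.5 mm deep: wide, 16 (x) x 40 (y) mm, centred at x = +34 mm; square, 18 x 18 mm, at x = -34 mm. It goes down on the lugs of the case below only with latch above latch (+x above +x), 2 mm play each side; seated, this point lies on the middle of the lid below.
- shallow_case_center (a point): Lidded grey slide case, white lid, 104 (x) x 60 (y) mm, 32 mm high, flat lid, no lugs, 0.15 to 0.3 kg: the shallow case. On the stand's other board at 30 degrees, end for end to the deep case. Black latch on its -x end, two black hinge knuckles on its +x end (each sticks out about 3 mm). This point: its centre, 16 mm above its underside. Axes: x along its length, y across (the 60 mm), z out of the lid.
- shallow_case_foot (a point): Middle of this case's underside. Pockets in it, 7.5 mm deep: wide, 16 (x) x 40 (y) mm, centred at x = +34 mm; square, 18 x 18 mm, at x = -34 mm. It goes down on the lugs of the case below only with latch above latch (+x above +x), 2 mm play each side; seated, this point lies on the middle of the lid below.
- stand: Fixed aluminium stand, foot 105 (x) x 190 (y) mm, two boards at y = -50 and +50 mm, 44 mm wide, 118 long, sloping 30 degrees: low at -x with an 8 mm lip, high at +x; lids face up and to its -x (the robot's right). Board middles 45 mm above the worktop. Cases overhang the boards 8 mm a side; Over 28 mm of air between cases; top 112 mm. Origin: foot's underside centre, z up.
- stain_bottle: Small brown bottle with black cap, 48 mm diameter, 104 mm tall, beyond the +x end of the bottom case, about 100 mm from its centre. A bystander: leave it standing where it is. Origin at the centre of its underside, z up.
- sample_cup: White lidded sample cup, 59 mm across, 66 mm tall, before the gap between stand and bottom case. A bystander: leave it standing where it is. Origin at the centre of its underside, z up.
- timer: White bench timer, 58 x 62 x 18 mm, before the -x end of the bottom case. A bystander: leave it standing where it is. Origin at the centre of its underside, z up.
- diluent_bottle: White bottle with blue cap, 62 mm diameter, 135 mm tall, behind the gap between stand and bottom case. A bystander: leave it standing where it is. Origin at the centre of its underside, z up.
Mind the look-alikes: they are no part of the job. What is shaped like the part that bears shallow_case_center but blue is not meant.

How it is judged:
By the outcome, as a careful person would: the job done as asked, in the order asked, and still so for the second after the job is handed in, with the robot touching nothing.
It also fails if it takes over 66 s, if anything falls off the work surface, if the arm or the gripper's body presses on something with over 40 N, if the wrist force passes 120 N, or if a joint passes its speed limit or range.

### The arm

A 7-joint arm with a two-finger parallel gripper is mounted at the origin on a cart in front of the work surface, level with it; the furniture and walls round the work are solid. World frame = base frame: x ahead of the robot, y to its left, z up, the work surface at z = 0. Lengths are in m, angles in rad, forces in N, time in s.
With the tool pointing down it reaches from about 0.4 to 0.85 m from the base axis. Payload 4.4 kg.
Tool frame: the origin (TCP) lies at the very end of the fingers, on their centre line; the grasp point (between the pads) lies 19 mm behind it (arm.grip_depth is the distance from the TCP to the grasp point, in m); z points along the fingers, x is the direction in which the jaws open and shut, and the axes are right-handed (so a half turn about z gives the same grasp; the last joint's range is limited). The gripper opens to 94 mm and grips with 3 to 60 N. Pads are 16 mm wide; open, the fingers measure 119 mm over their backs; the gripper's body (75 mm by 177 mm) begins 78 mm behind the grasp point.
Start: joints at [1.217, 0.628, 0.038, 1.517, -0.027, 0.996, -0.02], TCP at [0.185, -0.623, 0.205] pointing down, gripper open.
Joint ranges: [-3.06, 3.06], [-0.37, 2.12], [-1.25, 1.32], [0.18, 2.47], [-1.1, 4.24], [0.23, 1.98], [-2.94, 2.94]. Speed limits (rad/s): [2.57, 2.57, 3.14, 3.14, 3.14, 3.14, 3.14].

### API

Orientations are given as a unit quaternion [x, y, z, w].
In Python, from workcell import arm gives the robot as it stands. The module is installed in compiled form; this text tells all that it offers.
- The arm moves only by the tool carry_out, never from a script. Its argument "series" is a list of rows, each a list of 2 entries, a list of its own where there are three numbers: the shift along the tool's x, y, z in m, then the turn, a rotation vector about the tool's x, y, z in rad. A call has 1 to 8 rows; each row is the pose to reach, as a shift and turn from the pose measured when the call began, along the tool's axes at that moment; what a row does not reach only later rows make up. A row lasts 1/10 s, in which the tool goes at most 50 mm and 8.59 degrees, less where a joint would pass 70% of its speed; a pose out of reach is approached as far as the arm can. A call with a gripper value outside its range is refused whole. "fingers" is the closure, from 0 (fully open) to 1 (shut), set as the call begins (left out, the last holds). The fingers move at their own pace and stop on an object; "force" is the grip in N (left out, the last holds). Time passes only in rows, so rows that repeat a pose let the fingers close. It gives the time, the measured TCP pose, the force and the opening at its end, in the units of the state.
- arm.state(): the state, without advancing time (a new reading comes with each control period).
- arm.read_camera(name): name is "scene" or "top"; returns a dict with "pixels" (420x560x3 uint8, blue, green, red), "vertical_fov" (degrees; the focal length in pixels is half the picture's height over the tangent of half this angle, whatever the lens; pixels are square), "cx", "cy" (the principal point, pixels), "distortion" ([k1, k2, p1, p2, k3] as OpenCV has them; the pictures are not rectified), "xyz" and "rotation" of the camera in the world. Camera axes: x right, y down, z forward; pixel columns grow to the right and rows downward; lengths in m; the calibration is good to about 2 mm. A picture is of the moment at which its call begins. There is no depth.
- arm.close_job(): hands the job in, once; it reports no verdict.
The state is a dict: "clock": time; "q": joint angles; "dq": joint speeds; "joint_torque": joint torques, N m; "eef_pos": TCP position; "ee_rot": TCP orientation; "wrist_force": force on the tool from outside, world axes, zero at the start; "ft_torque": the same for the moment, N m; "gripper_width": finger opening in m.
Only numpy, scipy, OpenCV 4.12 (cv2) and the standard library are available. Lean on these libraries where they do the work, as an engineer would, in place of code of your own. Each camera call takes 0.05 s, during which the arm holds its last target. There are 200 camera calls.

## Working session

There is one attempt and no reset: what is moved stays moved. The work goes in short steps, Python scripts to look and compute and a tool call to move; the robot and the scene stay as the last step left them, time stands still between calls to the robot, and variables do not carry over. Pictures are saved under pics/ and viewed, about 8 in all and at most 12, crops included, and the job is handed in when it is done.

Besides the shell and the picture viewer there is one more tool, called after ">>>" as name(argument=value, ...), one argument or row to a line, values as JSON. carry_out: Moves the arm, as the interface text tells. Its arguments: {"type":"object","properties":{"series":{"type":"array","items":{"type":"array"}},"fingers":{"type":"number"},"force":{"type":"number"}},"required":["series"]}

```bash
mkdir -p pics; python3 - <<'E'
from workcell import arm
import cv2,numpy as np
print(arm.state())
for n in("scene","top"):
    c=arm.read_camera(n); cv2.imwrite(f"pics/{n}0.png",c["pixels"])
    print({k:v for k,v in c.items() if k!="pixels"})
E
```

```text
{'clock': 0.0, 'q': array([ 1.21719434,  0.62934436,  0.03842077,  1.51833307, -0.02697719,
        0.99629561, -0.02000102]), 'dq': array([-4.04775144e-05,  1.21190154e-04,  2.84088454e-04,  1.15491328e-05,
       -9.38183010e-05,  5.00811446e-04,  7.19915292e-04]), 'joint_torque': array([ 3.18863040e-04, -5.49719739e+01,  1.14386179e+00, -1.86635345e+01,
       -5.21998911e-02,  2.35866319e-02,  1.56453802e-04]), 'eef_pos': array([ 0.18434747, -0.6226295 ,  0.20456606]), 'ee_rot': array([ 8.01209180e-01, -5.98383642e-01, -7.55313539e-04, -5.45104035e-04]), 'wrist_force': array([-0.19290492, -0.44666036, -0.40383278]), 'ft_torque': array([-0.00270603,  0.05248864, -0.0278225 ]), 'gripper_width': 0.09391041694451645}
{'vertical_fov': 56.117913715096044, 'cx': 274.4158112417449, 'cy': 207.07167337932037, 'distortion': array([-0.03475194,  0.        ,  0.        ,  0.        ,  0.        ]), 'xyz': array([0.16750498, 0.46543133, 0.43476341]), 'rotation': array([-0.21851613,  0.813364  , -0.52015804,  0.14186374])}
{'vertical_fov': 46.38073190945636, 'cx': 279.67425939395497, 'cy': 213.83061662626392, 'distortion': array([-0.08516941,  0.        ,  0.        ,  0.        ,  0.        ]), 'xyz': array([ 0.36185761, -0.19166313,  1.1561998 ]), 'rotation': array([ 0.71384778, -0.69539448,  0.05180486, -0.06452992])}
```

View pics/scene0.png

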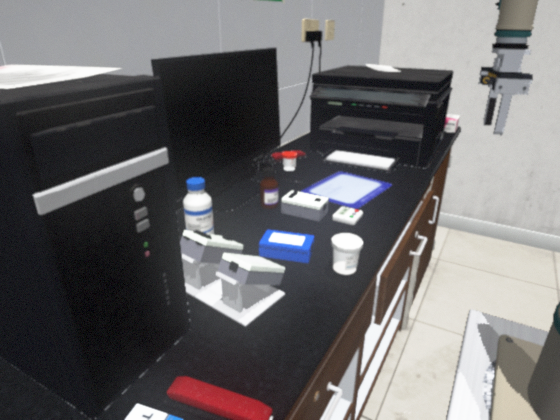

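View pics/top0.png

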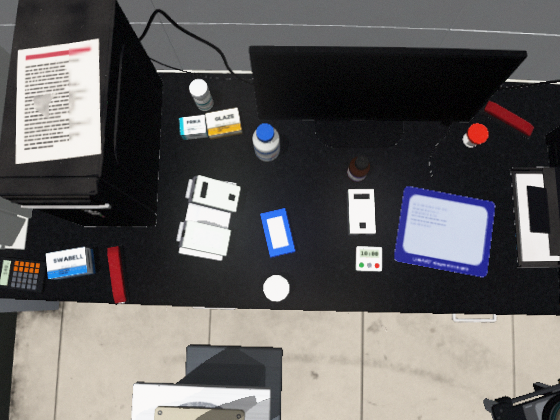

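The top view shows the stand at left (about 208,220). The case with lugs, at (213,192), is the deep one. The plain one, at (205,240), is the shallow one. The blue look-alike is at (277,232) and isn't meant. The base case is at (361,211), the stain bottle at (358,167), the timer at (369,259), the cup at (276,288) and the diluent bottle at (265,142). I'll confirm in an enlarged crop.

```bash
python3 - <<'E'
import cv2,numpy as np
t=cv2.imread("pics/top0.png");s=cv2.imread("pics/scene0.png")
f=lambda a,k:cv2.resize(a,None,fx=k,fy=k,interpolation=cv2.INTER_CUBIC)
a=f(t[165:270,165:265],4);b=f(t[180:240,335:385],4)
c=f(s[220:320,170:295],3); d=f(s[180:225,270:340],4)
im=np.zeros((600,800,3),np.uint8)
im[:420,:400]=a; im[:240,400:600]=b; im[250:550,410:785]=c; im[420:600,0:280]=d
cv2.imwrite("pics/crop1.png",im)
E
```

```text
(no output)
```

View pics/crop1.png

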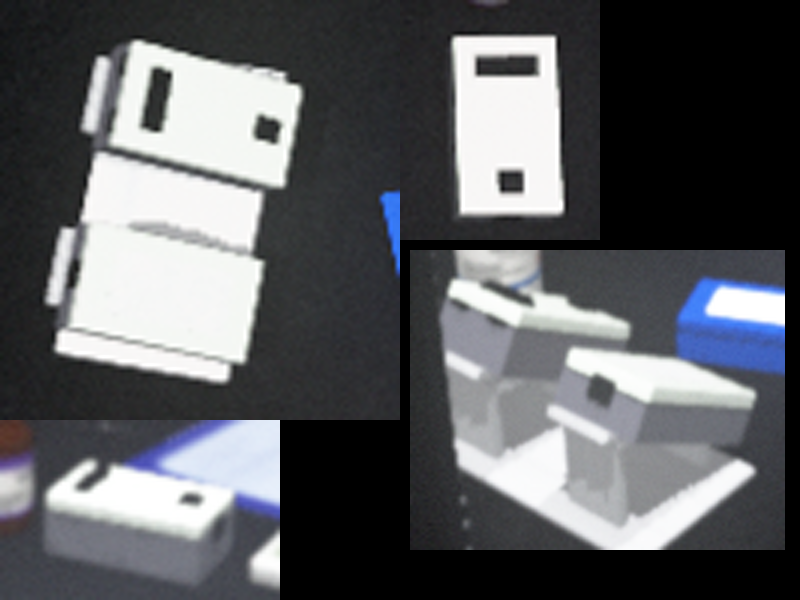

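Confirmed. The deep case with lugs is the far one (213,192), with its wide bar at the high end. The shallow case with the plain white lid is the near one, with its latch at the high end. The blue box isn't meant. Next I'll enlarge the scene view to pick lid corners.

```bash
python3 - <<'E'
import cv2,numpy as np
s=cv2.imread("pics/scene0.png")
f=lambda a,k:cv2.resize(a,None,fx=k,fy=k,interpolation=cv2.INTER_CUBIC)
im=np.zeros((600,720,3),np.uint8)
im[:342,:690]=f(s[228:285,175:290],6); im[350:590,:360]=f(s[183:223,275:335],6)
for i in range(0,720,60): cv2.line(im,(i,0),(i,6),(0,255,255),1)
cv2.imwrite("pics/crop2.png",im)
E
```

```text
(no output)
```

View pics/crop2.png

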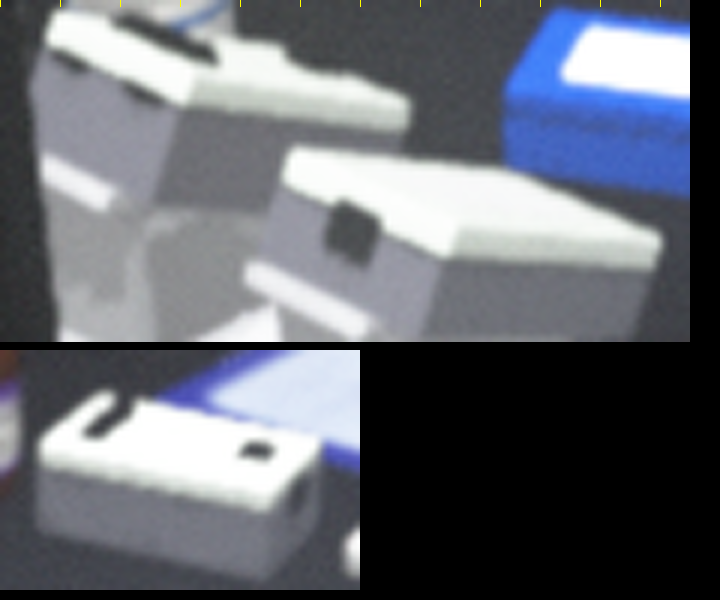

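```bash
cat > lib.py <<'E'
import cv2,numpy as np
from scipy.spatial.transform import Rotation as R
from scipy.optimize import least_squares
class Cam:
    def __init__(s,c):
        f=c["pixels"].shape[0]/2/np.tan(np.radians(c["vertical_fov"])/2)
        s.K=np.array([[f,0,c["cx"]],[0,f,c["cy"]],[0,0,1]]);s.d=np.array(c["distortion"])
        s.p=np.array(c["xyz"]);s.R=R.from_quat(c["rotation"]).as_matrix();s.im=c["pixels"]
    def proj(s,X):
        rv=cv2.Rodrigues(s.R.T)[0];return cv2.projectPoints(np.array(X,float).reshape(-1,3),rv,-s.R.T@s.p,s.K,s.d)[0][:,0]
    def ray(s,uv):
        n=cv2.undistortPoints(np.array(uv,float).reshape(-1,1,2),s.K,s.d)[:,0]
        return np.c_[n,np.ones(len(n))]@s.R.T
    def onplane(s,uv,z):
        r=s.ray(uv);return s.p+r*((z-s.p[2])/r[:,2])[:,None]
def refine(im,q,w=2.0,tone=None):
    """subpixel quad: strongest gradient within w px of each side, line fits, intersections"""
    g=cv2.GaussianBlur(cv2.cvtColor(im,cv2.COLOR_BGR2GRAY).astype(np.float32),(0,0),.7);q=np.array(q,float);L=[]
    c=q.mean(0)
    for i in range(len(q)):
        a,b=q[i],q[(i+1)%len(q)];t=b-a;n=np.array([t[1],-t[0]])/np.hypot(*t)
        if n@((a+b)/2-c)<0:n=-n
        o=np.arange(-w,w+.01,.1);P=[]
        for k in np.linspace(.12,.88,40):
            m=a+k*t;xy=(m+o[:,None]*n).astype(np.float32)
            v=cv2.remap(g,xy[:,0].reshape(1,-1),xy[:,1].reshape(1,-1),cv2.INTER_CUBIC)[0]
            d=-np.gradient(v);d=np.clip(d,0,None)
            j=d.argmax();ok=abs(o-o[j])<.8
            if d[j]>1:P.append(m+n*(o[ok]*d[ok]).sum()/d[ok].sum())
        vx,vy,x,y=cv2.fitLine(np.array(P,np.float32),cv2.DIST_HUBER,0,.01,.01).ravel();L.append(np.cross([x,y,1],[x+vx,y+vy,1]))
    out=[]
    for i in range(len(q)):
        p=np.cross(L[i-1],L[i]);out.append(p[:2]/p[2])
    return np.array(out)
def look(n):
    from workcell import arm
    return Cam(arm.read_camera(n))
E
python3 - <<'E'
from lib import *
T,S=look("top"),look("scene")
f4=lambda l,ox,oy,k:[((u+.5)/k-.5+ox,(v+.5)/k-.5+oy) for u,v in l]
lid=lambda s:np.array([[s*52,30,0],[s*-52,30,0],[s*-52,-30,0],[s*52,-30,0]])/1000.
# base : crop b origin (335,180), drawn at (400,0); order TL TR BR BL
b=refine(T.im,f4([(53,37),(155,37),(163,213),(59,214)],335,180,4))
B=T.onplane(b,.04);print("base px",b.round(1).tolist());c=B[:,:].mean(0)
ax=B[0]+B[1]-B[2]-B[3];print("base c",c.round(4),"yaw+x",np.degrees(np.arctan2(ax[1],ax[0])).round(2),"len",np.linalg.norm(ax[:2])/2,np.linalg.norm(B[0]+B[3]-B[1]-B[2])/2)
print("scene proj",S.proj(B).round(1).tolist(),"picks",np.round(f4([(105,43),(40,90),(322,90)],275,183,6),1).tolist())
# tilted: corners in order high-far, low-far, low-near, high-near
for name,tq,sc in(("deep",[(133,42),(300,87),(284,187),(107,148)],{0:(55,12),2:(408,97)}),("shallow",[(85,225),(263,262),(245,362),(70,328)],{0:(290,149),1:(512,172),2:(660,238)})):
    raw=np.array(f4(tq,165,165,4));t=refine(T.im,raw,1.5)
    si=list(sc);sp=np.array(f4([sc[i] for i in si],175,228,6))
    # body frame: u up-slope, w across (toward far, +x world), n normal
    P=np.array([[52,30,0],[-52,30,0],[-52,-30,0],[52,-30,0]])/1000.
    def pts(x):
        y=x[3];M=R.from_euler("ZY",[y,-np.pi/6]).as_matrix();return x[:3]+P*[1,-1,1]@M.T
    def fun(x):
        X=pts(x);return np.r_[(T.proj(X)-t).ravel()/.4,(S.proj(X[si])-sp).ravel()/.8]
    r=least_squares(fun,[.4,.0,.08,np.pi/2],loss="soft_l1")
    print(name,"lid c",r.x[:3].round(4),"yaw",np.degrees(r.x[3]).round(2),"cov",(r.fun).round(1).tolist(),"shift",(t-raw).round(1).tolist())
for n,p,z in(("dil",(265,132),.135),("stain",(359,161),.104),("cup",(276,288),.066),("timer",(369,259),.018),("blue",(277,232),.032)):print(n,T.onplane([p],z).round(3))
E
```

```text
base px [[347.7, 188.4], [373.5, 188.1], [375.4, 233.1], [349.2, 233.0]]
base c [ 0.5597 -0.3576  0.04  ] yaw+x 2.13 len 0.10506207754758365 0.06011973718005878
scene proj [[280.8, 198.6], [291.2, 190.6], [329.0, 198.0], [319.6, 206.7]] picks [[292.1, 189.8], [281.2, 197.6], [328.2, 197.6]]
deep lid c [ 0.5839 -0.0272  0.0821] yaw 82.36 cov [0.2, 0.1, -1.5, 0.8, -0.2, -1.1, 1.4, 0.0, -0.9, -1.1, 0.8, 0.7] shift [[-0.3, -0.8], [0.9, -0.9], [-0.3, 0.2], [0.5, -0.9]]
shallow lid c [ 0.4833 -0.0086  0.0739] yaw 81.79 cov [1.1, -0.8, -1.1, -0.5, -0.6, 1.3, 1.4, 1.6, -0.7, -0.5, -1.3, -0.0, 0.3, 0.2] shift [[1.2, -1.0], [0.4, -0.4], [-0.1, -0.2], [-0.6, -0.9]]
dil [[ 0.711 -0.134  0.135]]
stain [[ 0.66  -0.343  0.104]]
cup [[ 0.377 -0.166  0.066]]
timer [[ 0.45  -0.379  0.018]]
blue [[ 0.506 -0.164  0.032]]
```

```bash
cat >> lib.py <<'E'
def frame(zdir,xdir):
    z=np.array(zdir,float);z/=np.linalg.norm(z);x=np.array(xdir,float);x-=z*(x@z);x/=np.linalg.norm(x)
    return np.c_[x,np.cross(z,x),z]
def tilt(yawdeg):
    a=np.radians(yawdeg);n=np.array([-np.cos(a)*.5,-np.sin(a)*.5,np.sqrt(.75)])
    return frame(-n,[np.sin(a),-np.cos(a),0]),n
def level(xdeg):
    a=np.radians(xdeg);return frame([0,0,-1],[np.cos(a),np.sin(a),0])
def go(*tg,verbose=1):
    from workcell import arm
    s=arm.state();p=s["eef_pos"];M=R.from_quat(s["ee_rot"]).as_matrix()
    if verbose:print("t",round(s["clock"],2),"tcp",p.round(4),"F",s["wrist_force"].round(1),"w",round(s["gripper_width"],4),"q",s["q"].round(2))
    for P,Q in tg:print("row",(M.T@(np.array(P)-p)).round(4).tolist(),R.from_matrix(M.T@Q).as_rotvec().round(4).tolist())
DL=np.array([.5839,-.0272,.0821]);DY=82.4;SL=np.array([.4833,-.0086,.0739]);SY=81.8;BC=np.array([.5597,-.3576,.04]);BY=2.13
E
python3 -c "
from lib import *
Q,n=tilt(DY);go((DL+n*.17,Q),(DL+n*.09,Q))"
```

```text
t 0.2 tcp [ 0.1844 -0.6229  0.2049] F [-0.8 -1.  -0.1] w 0.0943 q [ 1.22  0.63  0.04  1.52 -0.03  1.   -0.02]
row [-0.3802, -0.5174, -0.024] [0.4634, -0.2999, -1.123]
row [-0.4167, -0.5338, 0.0454] [0.4634, -0.2999, -1.123]
```

>>> carry_out(
  series=[
    [[-0.38, -0.517, -0.05], [0.463, -0.3, -1.123]],
    [[-0.38, -0.517, -0.05], [0.463, -0.3, -1.123]],
    [[-0.38, -0.517, -0.05], [0.463, -0.3, -1.123]],
    [[-0.38, -0.517, -0.05], [0.463, -0.3, -1.123]],
    [[-0.38, -0.517, -0.05], [0.463, -0.3, -1.123]],
    [[-0.38, -0.517, -0.05], [0.463, -0.3, -1.123]],
    [[-0.38, -0.517, -0.05], [0.463, -0.3, -1.123]],
    [[-0.38, -0.517, -0.05], [0.463, -0.3, -1.123]],
  ],
  fingers=0.2,
  force=30,
)

```text
clock: 1.0
eef_pos: [0.4259, -0.3046, 0.2367]
ee_rot: [0.964, -0.086, 0.017, -0.25]
wrist_force: [0.6, 0.1, 0.3]
gripper_width: 0.0753
```

```bash
python3 -c "
from lib import *
Q,n=tilt(DY);go((DL+n*.12,Q),(DL+n*.05,Q))"
```

```text
t 1.0 tcp [ 0.4259 -0.3046  0.2367] F [0.6 0.1 0.3] w 0.0753 q [ 1.11  0.65 -0.46  1.59 -0.17  1.23  0.6 ]
row [0.1104, -0.1866, 0.1599] [0.0179, -0.0113, -0.0422]
row [0.1096, -0.1878, 0.2298] [0.0179, -0.0113, -0.0422]
```

>>> carry_out(
  series=[
    [[0.11, -0.187, 0.12], [0.018, -0.011, -0.042]],
    [[0.11, -0.187, 0.12], [0.018, -0.011, -0.042]],
    [[0.11, -0.187, 0.12], [0.018, -0.011, -0.042]],
    [[0.11, -0.187, 0.12], [0.018, -0.011, -0.042]],
    [[0.11, -0.187, 0.12], [0.018, -0.011, -0.042]],
    [[0.11, -0.187, 0.15], [0.018, -0.011, -0.042]],
    [[0.11, -0.187, 0.17], [0.018, -0.011, -0.042]],
    [[0.11, -0.187, 0.18], [0.018, -0.011, -0.042]],
  ],
)

```text
clock: 1.8
eef_pos: [0.5762, -0.0751, 0.167]
ee_rot: [0.964, -0.063, 0.016, -0.259]
wrist_force: [0.2, -0.3, 0.1]
gripper_width: 0.0752
```

```bash
python3 -c "
from lib import *
Q,n=tilt(DY);go((DL+n*.02,Q),(DL-n*.034,Q))
S=look('scene');T=look('top')
f=lambda a,k:cv2.resize(a,None,fx=k,fy=k,interpolation=cv2.INTER_CUBIC)
im=np.zeros((420,800,3),np.uint8);im[:,:400]=f(S.im[150:290,165:298],3)[:420,:399].shape and cv2.resize(S.im[150:290,165:298],(400,420),interpolation=cv2.INTER_CUBIC);im[:,400:]=cv2.resize(T.im[130:270,165:298],(400,420),interpolation=cv2.INTER_CUBIC)
cv2.imwrite('pics/pre.png',im)"
```

```text
t 1.8 tcp [ 0.5762 -0.0751  0.167 ] F [ 0.2 -0.3  0.1] w 0.0752 q [ 0.71  0.73 -0.52  1.7  -0.24  0.89  0.32]
row [0.0015, 0.0005, 0.0778] [-0.0008, 0.0029, 0.0004]
row [0.0017, 0.0006, 0.1318] [-0.0008, 0.0029, 0.0004]
```

View pics/pre.png

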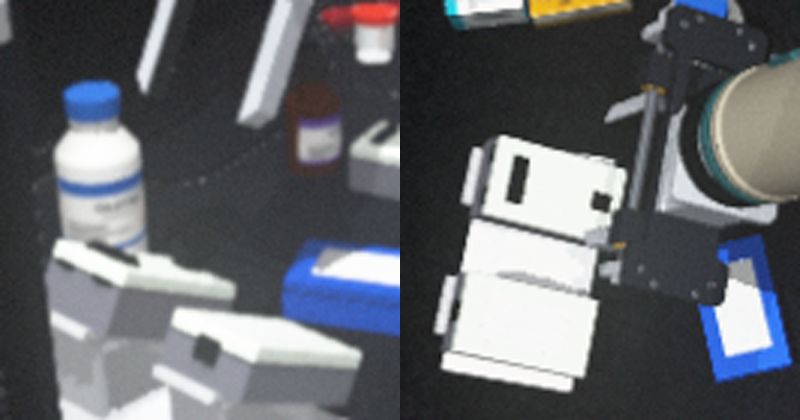

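The fingers straddle the deep case as planned (crop 610–640,100–270). The far end of the gripper body comes near the blue-capped bottle, so I'll check that clearance precisely before descending.

```bash
python3 - <<'E'
from lib import *
from workcell import arm
T,S=look("top"),look("scene");t=cv2.imread("pics/top0.png");s=cv2.imread("pics/scene0.png")
def blob(im,x0,x1,y0,y1):
    h=cv2.cvtColor(im,cv2.COLOR_BGR2HSV);m=cv2.inRange(h,(100,120,60),(125,255,255))[y0:y1,x0:x1];ys,xs=np.nonzero(m);print(xs.min()+x0,xs.max()+x0,ys.min()+y0,ys.max()+y0,len(xs));return xs.mean()+x0,ys.mean()+y0
a=blob(t,250,280,118,150);b=blob(s,185,206,176,194)
r1=T.ray([a])[0];r2=S.ray([b])[0]
k=np.linalg.lstsq(np.c_[r1,-r2],S.p-T.p,rcond=None)[0];print("cap",(T.p+k[0]*r1).round(4),(S.p+k[1]*r2).round(4))
p=(T.p+k[0]*r1+S.p+k[1]*r2)/2
Q,n=tilt(DY);tcp=DL-n*.034
v=np.array([p[0],p[1],.135])-tcp;print("bottle top in tool axes at grasp (x jaw,y,z)",(v@Q).round(4), "shoulder z=.1",((v-[0,0,.035])@Q).round(4))
E
```

```text
256 273 123 141 276
186 204 176 189 236
cap [ 0.714  -0.1331  0.128 ] [ 0.7145 -0.1326  0.1282]
bottle top in tool axes at grasp (x jaw,y,z) [ 0.1432  0.0493 -0.1236] shoulder z=.1 [ 0.1432  0.0668 -0.0932]
```

>>> carry_out(
  series=[
    [[0.002, 0.0, 0.03], [0, 0.003, 0]],
    [[0.002, 0.0, 0.06], [0, 0.003, 0]],
    [[0.002, 0.0, 0.08], [0, 0.003, 0]],
    [[0.002, 0.0, 0.1], [0, 0.003, 0]],
    [[0.002, 0.0, 0.115], [0, 0.003, 0]],
    [[0.002, 0.0, 0.125], [0, 0.003, 0]],
    [[0.002, 0.0, 0.131], [0, 0.003, 0]],
    [[0.002, 0.0, 0.131], [0, 0.003, 0]],
  ],
)

```text
clock: 2.8
eef_pos: [0.5885, -0.0133, 0.0555]
ee_rot: [0.964, -0.065, 0.019, -0.258]
wrist_force: [0.4, 0.5, 1.2]
gripper_width: 0.0751
```

>>> carry_out(
  series=[
    [[0, 0, 0], [0, 0, 0]],
    [[0, 0, 0], [0, 0, 0]],
    [[0, 0, 0], [0, 0, 0]],
    [[0, 0, 0], [0, 0, 0]],
    [[0, 0, 0], [0, 0, 0]],
    [[0, 0, 0], [0, 0, 0]],
  ],
  fingers=0.5,
  force=30,
)

```text
clock: 3.4
eef_pos: [0.5885, -0.0138, 0.056]
ee_rot: [0.964, -0.065, 0.019, -0.258]
wrist_force: [-2.9, -3.2, 6.1]
gripper_width: 0.0597
```

```bash
python3 -c "
from lib import *
Q,n=tilt(DY);go((DL-n*.034,Q))"
```

```text
t 3.4 tcp [ 0.5885 -0.0138  0.056 ] F [-2.9 -3.2  6.1] w 0.0597 q [ 0.61  0.88 -0.51  1.8  -0.24  0.6   0.32]
row [-0.0028, -0.001, 0.0045] [0.0007, -0.0051, -0.0014]
```

>>> carry_out(
  series=[
    [[0, 0, -0.008], [0, 0, 0]],
    [[0, 0, -0.02], [0, 0, 0]],
    [[0, 0, -0.04], [0, 0, 0]],
    [[0, 0, -0.065], [0, 0, 0]],
    [[0, 0, -0.09], [0, 0, 0]],
    [[0, 0, -0.12], [0, 0, 0]],
    [[0, 0, -0.14], [0, 0, 0]],
    [[0, 0, -0.14], [0, 0, 0]],
  ],
)

```text
clock: 4.2
eef_pos: [0.5803, -0.0862, 0.1796]
ee_rot: [0.964, -0.066, 0.022, -0.256]
wrist_force: [0.4, 0.2, -2.2]
gripper_width: 0.0598
```

```bash
python3 -c "
from lib import *
Q=level(BY-90);go(([.5,-.2,.25],Q),([.55,-.357,.25],Q))"
```

```text
t 4.2 tcp [ 0.5803 -0.0862  0.1796] F [ 0.4  0.2 -2.2] w 0.0598 q [ 0.72  0.71 -0.52  1.69 -0.24  0.91  0.32]
row [-0.063, 0.0723, -0.1231] [-0.4383, 0.3543, 1.3624]
row [0.0084, 0.2015, -0.1963] [-0.4383, 0.3543, 1.3624]
```

>>> carry_out(
  series=[
    [[-0.063, 0.072, -0.123], [-0.05, 0.04, 0.14]],
    [[-0.063, 0.072, -0.123], [-0.1, 0.08, 0.3]],
    [[-0.063, 0.072, -0.123], [-0.15, 0.12, 0.45]],
    [[-0.063, 0.072, -0.123], [-0.2, 0.16, 0.6]],
    [[-0.063, 0.072, -0.123], [-0.24, 0.2, 0.75]],
    [[-0.063, 0.072, -0.123], [-0.29, 0.235, 0.9]],
    [[-0.04, 0.1, -0.15], [-0.34, 0.28, 1.06]],
    [[0.0, 0.14, -0.17], [-0.385, 0.31, 1.2]],
  ],
)

```text
clock: 5.0
eef_pos: [0.5445, -0.281, 0.259]
ee_rot: [0.801, -0.597, 0.004, -0.052]
wrist_force: [1.2, -1.5, -2.6]
gripper_width: 0.06
```

```bash
python3 -c "
from lib import *
Q=level(BY-90);go(([.56,-.357,.18],Q))"
```

```text
t 5.0 tcp [ 0.5445 -0.281   0.259 ] F [ 1.2 -1.5 -2.6] w 0.06 q [ 0.51  0.51 -0.03  1.58 -0.1   1.02 -0.74]
row [0.0815, 0.0137, 0.0738] [-0.0813, 0.0659, 0.2526]
```

>>> carry_out(
  series=[
    [[0.04, 0.007, 0.03], [-0.03, 0.025, 0.1]],
    [[0.07, 0.012, 0.05], [-0.06, 0.05, 0.2]],
    [[0.081, 0.014, 0.07], [-0.081, 0.066, 0.253]],
    [[0.081, 0.014, 0.09], [-0.081, 0.066, 0.253]],
    [[0.081, 0.014, 0.11], [-0.081, 0.066, 0.253]],
    [[0.081, 0.014, 0.13], [-0.081, 0.066, 0.253]],
    [[0.081, 0.014, 0.14], [-0.081, 0.066, 0.253]],
    [[0.081, 0.014, 0.14], [-0.081, 0.066, 0.253]],
  ],
)

```text
clock: 5.8
eef_pos: [0.563, -0.3496, 0.1117]
ee_rot: [0.72, -0.694, -0.002, 0.0]
wrist_force: [0.5, -0.1, -3.3]
gripper_width: 0.0601
```

```bash
python3 -c "
from lib import *
Q=level(BY-90);go(([.56,-.357,.08],Q))
S=look('scene');T=look('top');cv2.imwrite('pics/d_s.png',S.im);cv2.imwrite('pics/d_t.png',T.im)
im=np.zeros((500,800,3),np.uint8);im[:,:400]=cv2.resize(S.im[150:230,268:332],(400,500),interpolation=cv2.INTER_CUBIC);im[:,400:]=cv2.resize(T.im[160:260,320:400],(400,500),interpolation=cv2.INTER_CUBIC)
cv2.imwrite('pics/hold1.png',im)"
```

```text
t 5.8 tcp [ 0.563  -0.3496  0.1117] F [ 0.5 -0.1 -3.3] w 0.0601 q [ 0.47  0.75  0.08  1.56 -0.07  0.84 -0.96]
row [0.0074, 0.0032, 0.0317] [0.0034, 0.0032, 0.0006]
```

View pics/hold1.png

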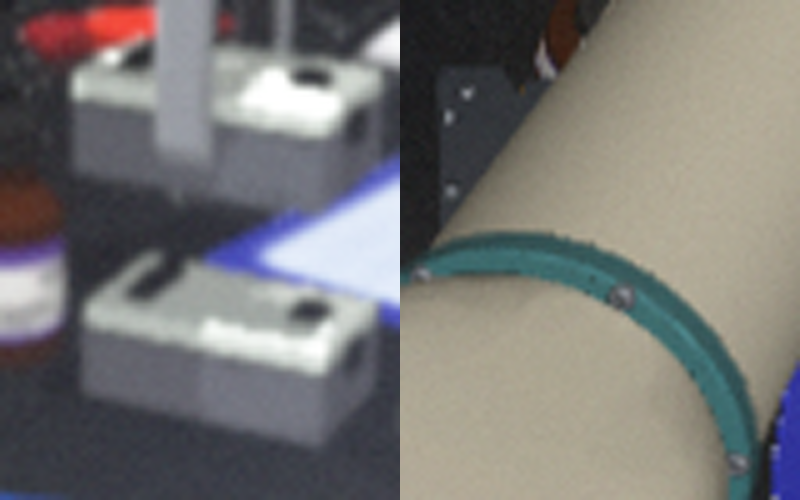

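>>> carry_out(
  series=[
    [[0.004, 0.003, 0.01], [0.003, 0.003, 0]],
    [[0.008, 0.0045, 0.02], [0.003, 0.003, 0]],
    [[0.008, 0.0045, 0.03], [0.003, 0.003, 0]],
    [[0.008, 0.0045, 0.038], [0.003, 0.003, 0]],
    [[0.008, 0.0045, 0.043], [0.003, 0.003, 0]],
    [[0.008, 0.0045, 0.046], [0.003, 0.003, 0]],
    [[0.008, 0.0045, 0.046], [0.003, 0.003, 0]],
    [[0.008, 0.0045, 0.046], [0.003, 0.003, 0]],
  ],
)

```text
clock: 6.7
eef_pos: [0.5606, -0.3596, 0.0685]
ee_rot: [0.72, -0.694, 0.003, -0.0]
wrist_force: [0.8, -0.0, -2.7]
gripper_width: 0.0601
```

```bash
cat >> lib.py <<'E'
def edges(im,S,c,yaw,zlo,zhi,tag,w=4):
    """c: assumed centre xy; offset (px along image normal, mm) of the silhouette corners"""
    g=cv2.GaussianBlur(cv2.cvtColor(im,cv2.COLOR_BGR2GRAY).astype(np.float32),(0,0),.8);a=np.radians(yaw);M=np.array([[np.cos(a),-np.sin(a)],[np.sin(a),np.cos(a)]])
    for nm,k in(("L",(.052,.03)),("R",(-.052,-.03)),("C",(-.052,.03))):
        xy=np.array(c)+M@np.array(k);res=[]
        for z in np.linspace(zlo,zhi,25):
            p=S.proj([[*xy,z]])[0];o=np.arange(-w,w+.01,.1);X=(p[0]+o).astype(np.float32).reshape(1,-1)
            v=cv2.remap(g,X,np.full_like(X,p[1]),cv2.INTER_CUBIC)[0];d=abs(np.gradient(v));j=d[5:-5].argmax()+5;ok=abs(o-o[j])<.8
            res.append((o[ok]*d[ok]).sum()/d[ok].sum())
        dist=np.linalg.norm(np.r_[xy,zlo]-S.p);print(tag,nm,"med px %.2f iqr %.2f -> mm right %.1f"%(np.median(res),np.subtract(*np.percentile(res,[75,25])),np.median(res)*dist/S.K[0,0]*1000))
E
python3 - <<'E'
from lib import *
from workcell import arm
Q=level(BY-90);go(([.5587,-.3576,.064],Q))
p=arm.state()["eef_pos"];S=look("scene");cv2.imwrite("pics/d_s2.png",S.im)
edges(S.im,S,BC[:2],BY,.006,.027,"base")
z=p[2]-.0105;edges(S.im,S,p[:2]+[.001,0],BY,z+.004,z+.027,"held")
im=np.zeros((560,600,3),np.uint8);im[:]=cv2.resize(S.im[160:230,265:340],(600,560),interpolation=cv2.INTER_CUBIC)
cv2.imwrite("pics/hold2.png",im)
E
```

```text
t 6.7 tcp [ 0.5606 -0.3596  0.0685] F [ 0.8 -0.  -2.7] w 0.0601 q [ 0.49  0.81  0.07  1.59 -0.08  0.74 -0.94]
row [-0.002, 0.0018, 0.0045] [-0.004, -0.0033, 0.0]
base L med px -0.14 iqr 0.72 -> mm right -0.4
base R med px -0.08 iqr 0.16 -> mm right -0.2
base C med px 1.02 iqr 2.26 -> mm right 2.5
held L med px 1.29 iqr 0.12 -> mm right 3.2
held R med px 1.10 iqr 0.20 -> mm right 2.8
held C med px 0.42 iqr 3.12 -> mm right 1.0
```

View pics/hold2.png

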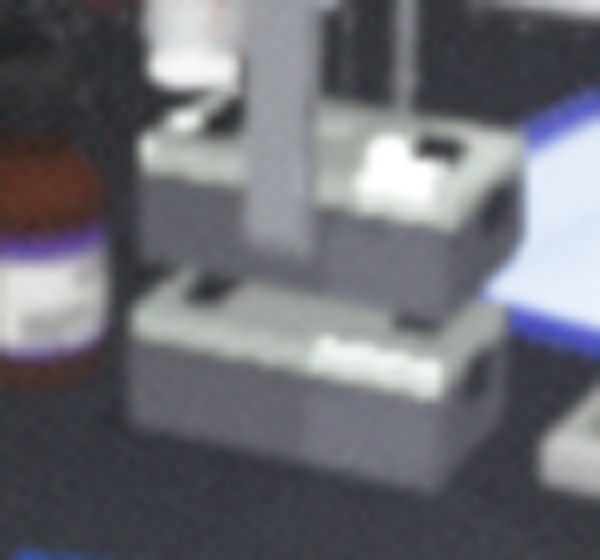

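>>> carry_out(
  series=[
    [[-0.001, -0.001, 0.002], [-0.004, -0.003, 0]],
    [[-0.002, -0.002, 0.004], [-0.004, -0.003, 0]],
    [[-0.002, -0.002, 0.004], [-0.004, -0.003, 0]],
    [[-0.002, -0.002, 0.004], [-0.004, -0.003, 0]],
    [[-0.002, -0.002, 0.004], [-0.004, -0.003, 0]],
  ],
)

```text
clock: 7.25
eef_pos: [0.5625, -0.3576, 0.0647]
ee_rot: [0.72, -0.694, 0.0, 0.0]
wrist_force: [-0.1, 0.1, -2.0]
gripper_width: 0.0595
```

```bash
python3 - <<'E'
from lib import *
from workcell import arm
Q=level(BY-90);go(([.5623,-.3576,.055],Q))
p=arm.state()["eef_pos"];S=look("scene")
z=p[2]-.0135;edges(S.im,S,p[:2]+[-.0026,0],BY,z+.004,z+.027,"held")
E
```

```text
t 7.25 tcp [ 0.5625 -0.3576  0.0647] F [-0.1  0.1 -2. ] w 0.0595 q [ 0.48  0.81  0.07  1.58 -0.08  0.75 -0.95]
row [-0.0, 0.0002, 0.0097] [-0.0001, -0.0005, -0.0]
held L med px -0.07 iqr 3.01 -> mm right -0.2
held R med px -0.19 iqr 0.67 -> mm right -0.5
held C med px 1.31 iqr 3.30 -> mm right 3.1
```

>>> carry_out(
  series=[
    [[0, 0, 0.002], [0, 0, 0]],
    [[0, 0, 0.004], [0, 0, 0]],
    [[0, 0, 0.006], [0, 0, 0]],
    [[0, 0, 0.007], [0, 0, 0]],
    [[0, 0, 0.008], [0, 0, 0]],
    [[0, 0, 0.008], [0, 0, 0]],
    [[0, 0, 0.008], [0, 0, 0]],
  ],
)

```text
clock: 8.0
eef_pos: [0.5625, -0.3577, 0.0567]
ee_rot: [0.72, -0.694, 0.0, 0.0]
wrist_force: [-0.2, -0.1, -2.6]
gripper_width: 0.0599
```

```bash
python3 -c "
from lib import *
Q=level(BY-90);go(([.5623,-.3576,.05],Q))"
```

```text
t 8.0 tcp [ 0.5625 -0.3577  0.0567] F [-0.2 -0.1 -2.6] w 0.0599 q [ 0.48  0.82  0.07  1.59 -0.08  0.73 -0.95]
row [-0.0001, 0.0002, 0.0067] [-0.0002, -0.0006, -0.0]
```

>>> carry_out(
  series=[
    [[0, 0, 0.001], [0, 0, 0]],
    [[0, 0, 0.002], [0, 0, 0]],
    [[0, 0, 0.003], [0, 0, 0]],
    [[0, 0, 0.003], [0, 0, 0]],
  ],
)

```text
clock: 8.4
eef_pos: [0.5625, -0.3577, 0.0535]
ee_rot: [0.72, -0.694, 0.0, 0.0]
wrist_force: [-1.0, -0.5, -2.9]
gripper_width: 0.0601
```

>>> carry_out(
  series=[
    [[0, 0, 0.001], [0, 0, 0]],
    [[0, 0, 0.002], [0, 0, 0]],
    [[0, 0, 0.002], [0, 0, 0]],
  ],
)

```text
clock: 8.7
eef_pos: [0.5625, -0.3577, 0.0522]
ee_rot: [0.72, -0.694, 0.0, 0.0]
wrist_force: [-0.9, 1.2, 2.5]
gripper_width: 0.06
```

```bash
python3 -c "
from lib import *
Q=level(BY-90);go(([.5623,-.3576,.05],Q))"
```

```text
t 8.7 tcp [ 0.5625 -0.3577  0.0522] F [-0.9  1.2  2.5] w 0.06 q [ 0.48  0.83  0.07  1.59 -0.08  0.72 -0.94]
row [-0.0001, 0.0002, 0.0022] [-0.0002, -0.0006, -0.0001]
```

```bash
python3 -c "
from lib import *
S=look('scene');cv2.imwrite('pics/seat1.png',cv2.resize(S.im[165:230,265:340],(600,520),interpolation=cv2.INTER_CUBIC))"
```

```text
(no output)
```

View pics/seat1.png

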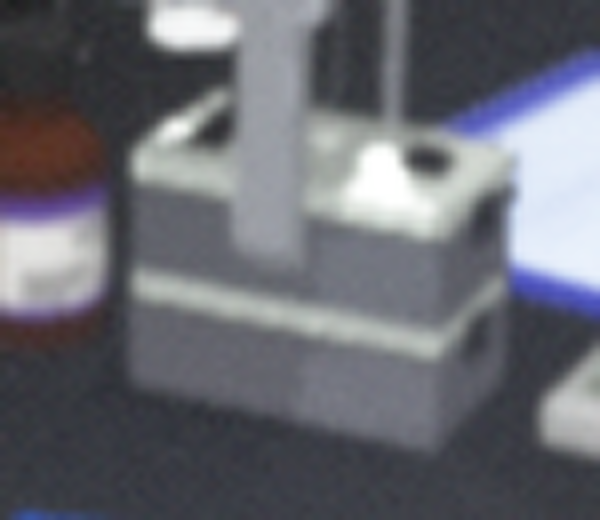

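It looks seated: only the lower lid band (about y 270–355) shows between the bodies, and the pitch matches 40 mm. I'll press lightly, then release and retreat straight up.

>>> carry_out(
  series=[
    [[0, 0, 0.001], [0, 0, 0]],
    [[0, 0, 0.002], [0, 0, 0]],
    [[0, 0, 0.002], [0, 0, 0]],
  ],
)

```text
clock: 9.05
eef_pos: [0.5626, -0.3578, 0.0522]
ee_rot: [0.72, -0.694, 0.0, -0.0]
wrist_force: [-3.8, 2.3, 11.7]
gripper_width: 0.0595
```

>>> carry_out(
  series=[
    [[0, 0, 0], [0, 0, 0]],
    [[0, 0, 0], [0, 0, 0]],
    [[0, 0, 0], [0, 0, 0]],
    [[0, 0, 0], [0, 0, 0]],
  ],
  fingers=0.2,
)

```text
clock: 9.45
eef_pos: [0.5625, -0.3578, 0.0518]
ee_rot: [0.72, -0.694, 0.0, 0.0]
wrist_force: [-0.1, 0.1, 0.3]
gripper_width: 0.0754
```

>>> carry_out(
  series=[
    [[0, 0, -0.01], [0, 0, 0]],
    [[0, 0, -0.03], [0, 0, 0]],
    [[0, 0, -0.06], [0, 0, 0]],
    [[0, 0, -0.1], [0, 0, 0]],
    [[0, 0, -0.14], [0, 0, 0]],
    [[0, 0, -0.18], [0, 0, 0]],
    [[0, 0, -0.2], [0, 0, 0]],
  ],
)

```text
clock: 10.15
eef_pos: [0.5638, -0.3587, 0.2568]
ee_rot: [0.72, -0.694, 0.004, -0.001]
wrist_force: [-0.2, -0.1, 0.7]
gripper_width: 0.0751
```

```bash
python3 -c "
from lib import *
Q,n=tilt(SY);go((SL+n*.17,Q))"
```

```text
t 10.15 tcp [ 0.5638 -0.3587  0.2568] F [-0.2 -0.1  0.7] w 0.0751 q [ 0.47  0.61  0.1   1.4  -0.06  1.12 -0.96]
row [-0.2694, 0.083, 0.034] [0.4336, -0.3708, -1.3547]
```

>>> carry_out(
  series=[
    [[-0.269, 0.083, 0.0], [0.434, -0.371, -1.355]],
    [[-0.269, 0.083, 0.0], [0.434, -0.371, -1.355]],
    [[-0.269, 0.083, 0.0], [0.434, -0.371, -1.355]],
    [[-0.269, 0.083, 0.0], [0.434, -0.371, -1.355]],
    [[-0.269, 0.083, 0.0], [0.434, -0.371, -1.355]],
    [[-0.269, 0.083, 0.0], [0.434, -0.371, -1.355]],
    [[-0.269, 0.083, 0.02], [0.434, -0.371, -1.355]],
    [[-0.269, 0.083, 0.02], [0.434, -0.371, -1.355]],
  ],
)

```text
clock: 10.95
eef_pos: [0.4697, -0.092, 0.2349]
ee_rot: [0.956, -0.194, 0.015, -0.218]
wrist_force: [-0.8, 0.4, -0.3]
gripper_width: 0.0751
```

```bash
cat >> lib.py <<'E'
_M,_n=tilt(SY);SL=SL+_M[:,1]*.0036-_n*.0015
E
python3 -c "
from lib import *
Q,n=tilt(SY);print(SL);go((SL+n*.10,Q))"
```

```text
[ 0.4829623  -0.01094348  0.07080096]
t 10.95 tcp [ 0.4697 -0.092   0.2349] F [-0.8  0.4 -0.3] w 0.0751 q [ 0.78  0.44 -0.44  1.94 -0.34  0.87  0.2 ]
row [-0.0019, 0.0043, 0.0838] [0.0788, -0.0642, -0.2427]
```

>>> carry_out(
  series=[
    [[-0.002, 0.004, 0.02], [0.04, -0.032, -0.12]],
    [[-0.002, 0.004, 0.04], [0.079, -0.064, -0.243]],
    [[-0.002, 0.004, 0.06], [0.079, -0.064, -0.243]],
    [[-0.002, 0.004, 0.075], [0.079, -0.064, -0.243]],
    [[-0.002, 0.004, 0.084], [0.079, -0.064, -0.243]],
    [[-0.002, 0.004, 0.084], [0.079, -0.064, -0.243]],
    [[-0.002, 0.004, 0.084], [0.079, -0.064, -0.243]],
  ],
)

```text
clock: 11.65
eef_pos: [0.4762, -0.0604, 0.1578]
ee_rot: [0.964, -0.069, 0.019, -0.258]
wrist_force: [-0.4, -0.2, -0.6]
gripper_width: 0.0755
```

```bash
python3 -c "
from lib import *
Q,n=tilt(SY);go((SL+n*.02,Q),(SL-n*.027,Q))
T=look('top');t0=cv2.imread('pics/top0.png')
# deep on base: lid corners at z=.08 vs base estimate
b=refine(T.im,T.proj([[*(BC[:2]+R.from_euler('z',BY,degrees=True).as_matrix()[:2,:2]@np.array(k)),.08] for k in((.052,.03),(.052,-.03),(-.052,-.03),(-.052,.03))]),2.5)
B=T.onplane(b,.08);a=B[0]+B[1]-B[2]-B[3];print('stack lid c',B.mean(0).round(4),'yaw',np.degrees(np.arctan2(a[1],a[0])).round(2),np.linalg.norm(a)/2,np.linalg.norm(B[0]+B[3]-B[1]-B[2])/2)
im=np.zeros((420,800,3),np.uint8);im[:,:400]=cv2.resize(T.im[165:270,165:265],(400,420),interpolation=cv2.INTER_CUBIC);im[:,400:]=cv2.resize(T.im[150:255,310:410],(400,420),interpolation=cv2.INTER_CUBIC);cv2.imwrite('pics/pre2.png',im)"
```

```text
t 11.65 tcp [ 0.4762 -0.0604  0.1578] F [-0.4 -0.2 -0.6] w 0.0755 q [ 0.8   0.62 -0.52  1.98 -0.32  0.74  0.46]
row [-0.0005, 0.0003, 0.0803] [0.0004, -0.001, 0.0006]
row [-0.0005, 0.0003, 0.1273] [0.0004, -0.001, 0.0006]
stack lid c [ 0.5596 -0.3563  0.08  ] yaw 1.86 0.10290913452907813 0.05976590253705164
```

View pics/pre2.png

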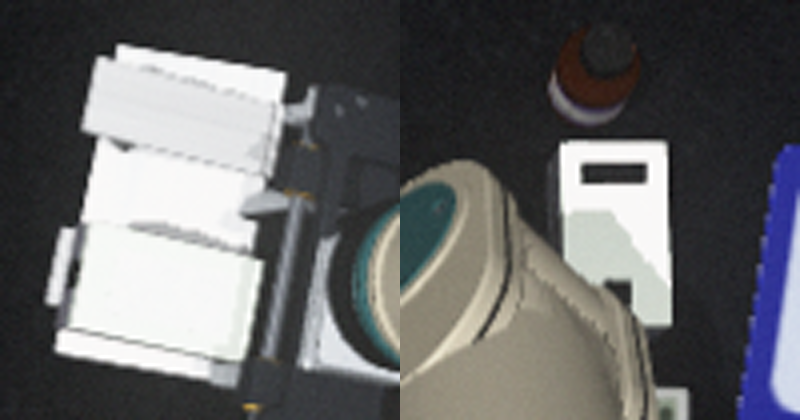

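The stack's deep lid reads (.5596,-.3563) with yaw about 1.9°, so it's over the base. I'll check the finger projections against the shallow case before descending.

```bash
python3 - <<'E'
from lib import *
from workcell import arm
s=arm.state();M=R.from_quat(s["ee_rot"]).as_matrix();p=s["eef_pos"];T=look("top");S=look("scene")
X=[p+M[:,0]*k for k in(-.044,.044)]
print("tips top (crop coords)",((T.proj(X)-[165,165])*4).round(0).tolist(),"scene",S.proj(X).round(0).tolist())
print("case lid side mids", ((T.proj([SL+tilt(SY)[0][:,0]*k for k in(-.03,.03)])-[165,165])*4).round(0).tolist())
im=cv2.resize(S.im[150:320,165:340],(700,600),interpolation=cv2.INTER_CUBIC);cv2.imwrite("pics/pre3.png",im)
E
```

```text
tips top (crop coords) [[224.0, 373.0], [256.0, 205.0]] scene [[295.0, 212.0], [254.0, 198.0]]
case lid side mids [[162.0, 345.0], [182.0, 240.0]]
```

View pics/pre3.png

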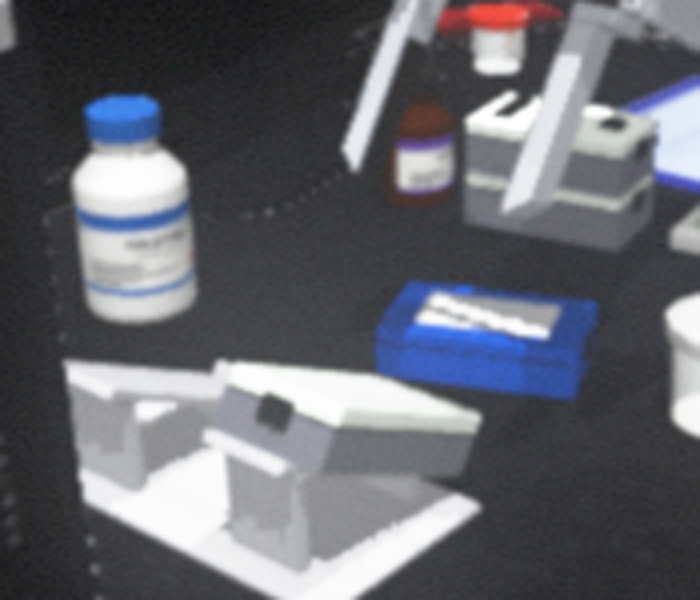

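The scene shows the stack level and the fingers where predicted (crop 350,165 and 515,210), on each side of the shallow case. Descending now.

>>> carry_out(
  series=[
    [[-0.001, 0, 0.03], [0, 0, 0]],
    [[-0.001, 0, 0.06], [0, 0, 0]],
    [[-0.001, 0, 0.08], [0, 0, 0]],
    [[-0.001, 0, 0.1], [0, 0, 0]],
    [[-0.001, 0, 0.115], [0, 0, 0]],
    [[-0.001, 0, 0.124], [0, 0, 0]],
    [[-0.001, 0, 0.128], [0, 0, 0]],
    [[-0.001, 0, 0.128], [0, 0, 0]],
  ],
)

```text
clock: 12.6
eef_pos: [0.4849, 0.0027, 0.0472]
ee_rot: [0.964, -0.069, 0.019, -0.258]
wrist_force: [0.0, 0.2, -0.3]
gripper_width: 0.0753
```

```bash
python3 -c "
from lib import *
Q,n=tilt(SY);go((SL-n*.027,Q))"
```

```text
t 12.6 tcp [0.4849 0.0027 0.0472] F [ 0.   0.2 -0.3] w 0.0753 q [ 0.68  0.82 -0.54  2.09 -0.35  0.4   0.46]
row [0.0, 0.0001, -0.0004] [0.0008, -0.0019, 0.0006]
```

>>> carry_out(
  series=[
    [[0, 0, 0], [0, 0, 0]],
    [[0, 0, 0], [0, 0, 0]],
    [[0, 0, 0], [0, 0, 0]],
    [[0, 0, 0], [0, 0, 0]],
    [[0, 0, 0], [0, 0, 0]],
    [[0, 0, 0], [0, 0, 0]],
  ],
  fingers=0.5,
  force=30,
)

```text
clock: 13.2
eef_pos: [0.4856, 0.002, 0.0476]
ee_rot: [0.964, -0.069, 0.02, -0.257]
wrist_force: [-0.1, -3.6, 5.9]
gripper_width: 0.06
```

>>> carry_out(
  series=[
    [[0, 0, -0.008], [0, 0, 0]],
    [[0, 0, -0.02], [0, 0, 0]],
    [[0, 0, -0.04], [0, 0, 0]],
    [[0, 0, -0.065], [0, 0, 0]],
    [[0, 0, -0.09], [0, 0, 0]],
    [[0, 0, -0.12], [0, 0, 0]],
    [[0, 0, -0.15], [0, 0, 0]],
    [[0, 0, -0.17], [0, 0, 0]],
  ],
)

```text
clock: 14.0
eef_pos: [0.4726, -0.0833, 0.1965]
ee_rot: [0.964, -0.07, 0.021, -0.257]
wrist_force: [0.6, -0.3, -2.0]
gripper_width: 0.0597
```

```bash
python3 -c "
from lib import *
Q=level(BY+90);go(([.47,-.25,.27],Q))"
```

```text
t 14.0 tcp [ 0.4726 -0.0833  0.1965] F [ 0.6 -0.3 -2. ] w 0.0597 q [ 0.84  0.57 -0.52  1.93 -0.32  0.85  0.46]
row [0.0219, 0.1069, -0.1459] [-0.3752, -0.458, -1.7078]
```

>>> carry_out(
  series=[
    [[0.022, 0.05, -0.1], [-0.03, -0.037, -0.137]],
    [[0.022, 0.1, -0.14], [-0.06, -0.073, -0.273]],
    [[0.022, 0.107, -0.146], [-0.09, -0.11, -0.41]],
    [[0.022, 0.107, -0.146], [-0.12, -0.147, -0.547]],
    [[0.022, 0.107, -0.146], [-0.15, -0.183, -0.683]],
    [[0.022, 0.107, -0.146], [-0.18, -0.22, -0.82]],
    [[0.022, 0.107, -0.146], [-0.21, -0.256, -0.956]],
    [[0.022, 0.107, -0.146], [-0.24, -0.293, -1.093]],
  ],
)

```text
clock: 14.8
eef_pos: [0.4694, -0.2501, 0.2699]
ee_rot: [0.874, 0.475, 0.008, -0.104]
wrist_force: [-0.5, -0.7, -2.1]
gripper_width: 0.0601
```

```bash
python3 -c "
from lib import *
Q=level(BY+90);go(([.5597,-.356,.21],Q))"
```

```text
t 14.8 tcp [ 0.4694 -0.2501  0.2699] F [-0.5 -0.7 -2.1] w 0.0601 q [ 0.94  0.56 -0.67  1.59  0.2   1.24  1.24]
row [-0.045, 0.1413, 0.0308] [-0.1355, -0.1633, -0.6092]
```

>>> carry_out(
  series=[
    [[-0.01, 0.03, 0.005], [-0.027, -0.033, -0.122]],
    [[-0.02, 0.06, 0.01], [-0.054, -0.065, -0.244]],
    [[-0.03, 0.1, 0.02], [-0.08, -0.098, -0.366]],
    [[-0.045, 0.141, 0.031], [-0.108, -0.131, -0.487]],
    [[-0.045, 0.141, 0.031], [-0.135, -0.163, -0.609]],
    [[-0.045, 0.141, 0.031], [-0.135, -0.163, -0.609]],
    [[-0.045, 0.141, 0.031], [-0.135, -0.163, -0.609]],
    [[-0.045, 0.141, 0.031], [-0.135, -0.163, -0.609]],
  ],
)

```text
clock: 15.6
eef_pos: [0.5593, -0.3557, 0.2108]
ee_rot: [0.695, 0.719, -0.0, -0.0]
wrist_force: [-0.2, -0.1, -1.7]
gripper_width: 0.0597
```

```bash
python3 -c "
from lib import *
Q=level(BY+90);go(([.5597,-.357,.115],Q))"
```

```text
t 15.6 tcp [ 0.5593 -0.3557  0.2108] F [-0.2 -0.1 -1.7] w 0.0597 q [ 0.92  0.73 -0.73  1.46  0.51  1.15  1.71]
row [-0.0013, 0.0004, 0.0958] [-0.0004, -0.0001, -0.002]
```

>>> carry_out(
  series=[
    [[-0.001, 0, 0.02], [0, 0, 0]],
    [[-0.001, 0, 0.04], [0, 0, 0]],
    [[-0.001, 0, 0.06], [0, 0, 0]],
    [[-0.001, 0, 0.08], [0, 0, 0]],
    [[-0.001, 0, 0.095], [0, 0, 0]],
    [[-0.001, 0, 0.104], [0, 0, 0]],
    [[-0.001, 0, 0.104], [0, 0, 0]],
    [[-0.001, 0, 0.104], [0, 0, 0]],
  ],
)

```text
clock: 16.4
eef_pos: [0.5598, -0.3568, 0.1075]
ee_rot: [0.695, 0.719, 0.0, 0.0]
wrist_force: [-0.3, 0.1, -1.1]
gripper_width: 0.0597
```

```bash
python3 - <<'E'
from lib import *
from workcell import arm
Q=level(BY+90);go(([.5597,-.357,.09],Q))
p=arm.state()["eef_pos"];S=look("scene");cv2.imwrite("pics/s_s.png",S.im)
edges(S.im,S,BC[:2],BY,.006,.027,"base")
edges(S.im,S,BC[:2],BY,.046,.066,"deep")
z=p[2]-.005;edges(S.im,S,p[:2],BY,z+.004,z+.02,"held")
E
```

```text
t 16.4 tcp [ 0.5598 -0.3568  0.1075] F [-0.3  0.1 -1.1] w 0.0597 q [ 0.89  0.84 -0.67  1.55  0.6   0.96  1.64]
row [-0.0002, -0.0001, 0.0175] [0.0006, 0.0004, -0.0022]
base L med px -0.06 iqr 0.18 -> mm right -0.1
base R med px -0.09 iqr 0.15 -> mm right -0.2
base C med px 1.03 iqr 2.17 -> mm right 2.5
deep L med px -3.01 iqr 0.09 -> mm right -7.5
deep R med px -0.79 iqr 0.79 -> mm right -2.0
deep C med px 1.30 iqr 3.30 -> mm right 3.1
held L med px 1.04 iqr 0.10 -> mm right 2.5
held R med px -3.23 iqr 1.47 -> mm right -8.0
held C med px 1.27 iqr 0.82 -> mm right 3.0
```

```bash
python3 - <<'E'
from lib import *
S=look("scene")
cv2.imwrite("pics/hold3.png",cv2.resize(S.im[150:225,268:338],(560,600),interpolation=cv2.INTER_CUBIC))
E
```

```text
(no output)
```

View pics/hold3.png

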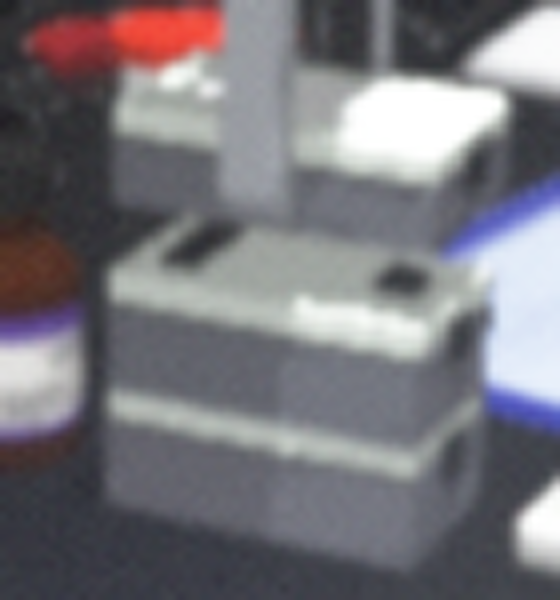

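```bash
python3 - <<'E'
from lib import *
from workcell import arm
p=arm.state()["eef_pos"];S=look("scene")
for w in(1.5,2.2):
    edges(S.im,S,BC[:2],BY,.046,.066,"deep",w)
    z=p[2]-.005;edges(S.im,S,p[:2],BY,z+.004,z+.02,"held",w)
    edges(S.im,S,p[:2],BY,z+.026,z+.031,"heldlid",w)
E
```

```text
deep L med px 0.02 iqr 0.04 -> mm right 0.1
deep R med px -0.78 iqr 0.74 -> mm right -2.0
deep C med px -0.04 iqr 0.62 -> mm right -0.1
held L med px 0.38 iqr 0.66 -> mm right 0.9
held R med px 0.95 iqr 0.05 -> mm right 2.4
held C med px 0.60 iqr 0.45 -> mm right 1.4
heldlid L med px 0.29 iqr 0.00 -> mm right 0.7
heldlid R med px 0.69 iqr 0.09 -> mm right 1.7
heldlid C med px 1.00 iqr 0.01 -> mm right 2.3
deep L med px 0.02 iqr 0.04 -> mm right 0.1
deep R med px -0.78 iqr 0.74 -> mm right -2.0
deep C med px -0.03 iqr 1.03 -> mm right -0.1
held L med px 1.15 iqr 0.09 -> mm right 2.8
held R med px 1.10 iqr 0.14 -> mm right 2.7
held C med px 1.29 iqr 0.12 -> mm right 3.0
heldlid L med px 1.17 iqr 0.00 -> mm right 2.8
heldlid R med px 0.69 iqr 0.09 -> mm right 1.7
heldlid C med px 1.13 iqr 0.55 -> mm right 2.6
```

>>> carry_out(
  series=[
    [[0, 0.001, 0.003], [0, 0, -0.002]],
    [[0, 0.0026, 0.006], [0, 0, -0.002]],
    [[0, 0.0026, 0.009], [0, 0, -0.002]],
    [[0, 0.0026, 0.011], [0, 0, -0.002]],
    [[0, 0.0026, 0.011], [0, 0, -0.002]],
    [[0, 0.0026, 0.011], [0, 0, -0.002]],
  ],
)

```text
clock: 17.15
eef_pos: [0.5625, -0.3569, 0.0967]
ee_rot: [0.694, 0.72, 0.0, 0.001]
wrist_force: [0.4, -0.0, -2.0]
gripper_width: 0.0597
```

```bash
python3 - <<'E'
from lib import *
from workcell import arm
Q=level(BY+90);go(([.5624,-.357,.085],Q))
p=arm.state()["eef_pos"];S=look("scene")
z=p[2]-.005;edges(S.im,S,p[:2]-[.0026,0],BY,z+.004,z+.02,"held",2)
E
```

```text
t 17.15 tcp [ 0.5625 -0.3569  0.0967] F [ 0.4 -0.  -2. ] w 0.0597 q [ 0.89  0.86 -0.66  1.55  0.61  0.95  1.64]
row [-0.0001, -0.0001, 0.0117] [0.001, 0.0007, -0.0002]
held L med px 0.05 iqr 0.72 -> mm right 0.1
held R med px -0.84 iqr 1.57 -> mm right -2.1
held C med px 1.29 iqr 1.21 -> mm right 3.0
```

Aligned. I'll lower slowly and watch the force.

>>> carry_out(
  series=[
    [[0, 0, 0.0015], [0, 0, 0]],
    [[0, 0, 0.003], [0, 0, 0]],
    [[0, 0, 0.0045], [0, 0, 0]],
    [[0, 0, 0.006], [0, 0, 0]],
    [[0, 0, 0.006], [0, 0, 0]],
  ],
)

```text
clock: 17.7
eef_pos: [0.5624, -0.3568, 0.0905]
ee_rot: [0.694, 0.72, 0.0, 0.0]
wrist_force: [-0.7, -0.4, -1.6]
gripper_width: 0.0598
```

>>> carry_out(
  series=[
    [[0, 0, 0.001], [0, 0, 0]],
    [[0, 0, 0.002], [0, 0, 0]],
    [[0, 0, 0.003], [0, 0, 0]],
    [[0, 0, 0.003], [0, 0, 0]],
  ],
)

```text
clock: 18.1
eef_pos: [0.5623, -0.3568, 0.0873]
ee_rot: [0.694, 0.72, 0.0, 0.0]
wrist_force: [0.4, -0.2, -2.1]
gripper_width: 0.0597
```

>>> carry_out(
  series=[
    [[0, 0, 0.001], [0, 0, 0]],
    [[0, 0, 0.002], [0, 0, 0]],
    [[0, 0, 0.002], [0, 0, 0]],
  ],
)

```text
clock: 18.4
eef_pos: [0.5622, -0.3568, 0.0851]
ee_rot: [0.694, 0.72, -0.0, 0.0]
wrist_force: [-0.6, -0.5, -1.7]
gripper_width: 0.0602
```

>>> carry_out(
  series=[
    [[0, 0, 0.001], [0, 0, 0]],
    [[0, 0, 0.002], [0, 0, 0]],
    [[0, 0, 0.002], [0, 0, 0]],
  ],
)

```text
clock: 18.7
eef_pos: [0.5623, -0.3568, 0.0845]
ee_rot: [0.694, 0.72, -0.0, 0.0]
wrist_force: [-2.5, 1.0, 6.1]
gripper_width: 0.06
```

>>> carry_out(
  series=[
    [[0, 0, 0.001], [0, 0, 0]],
    [[0, 0, 0.002], [0, 0, 0]],
    [[0, 0, 0.002], [0, 0, 0]],
  ],
)

```text
clock: 19.0
eef_pos: [0.5623, -0.3568, 0.0844]
ee_rot: [0.694, 0.72, -0.0, 0.001]
wrist_force: [-4.5, 0.6, 11.1]
gripper_width: 0.06
```

>>> carry_out(
  series=[
    [[0, 0, 0], [0, 0, 0]],
    [[0, 0, 0], [0, 0, 0]],
    [[0, 0, 0], [0, 0, 0]],
    [[0, 0, 0], [0, 0, 0]],
  ],
  fingers=0.2,
)

```text
clock: 19.4
eef_pos: [0.5623, -0.3567, 0.0841]
ee_rot: [0.694, 0.72, -0.0, 0.001]
wrist_force: [0.2, -0.3, -0.6]
gripper_width: 0.0748
```

>>> carry_out(
  series=[
    [[0, 0, -0.01], [0, 0, 0]],
    [[0, 0, -0.03], [0, 0, 0]],
    [[0, 0, -0.06], [0, 0, 0]],
    [[0, 0, -0.1], [0, 0, 0]],
    [[0, 0, -0.13], [0, 0, 0]],
    [[0, -0.05, -0.15], [0, 0, 0]],
    [[0, -0.1, -0.15], [0, 0, 0]],
    [[0, -0.15, -0.15], [0, 0, 0]],
  ],
)

```text
clock: 20.2
eef_pos: [0.4151, -0.3618, 0.2353]
ee_rot: [0.694, 0.72, -0.0, 0.002]
wrist_force: [0.1, -1.2, 0.3]
gripper_width: 0.0752
```

```bash
python3 - <<'E'
from lib import *
T=look("top");S=look("scene");cv2.imwrite("pics/end_t.png",T.im)
rot=R.from_euler('z',BY,degrees=True).as_matrix()[:2,:2];K=((.052,.03),(.052,-.03),(-.052,-.03),(-.052,.03))
b=refine(T.im,T.proj([[*(BC[:2]+rot@np.array(k)),.112] for k in K]),2.5);B=T.onplane(b,.112);a=B[0]+B[1]-B[2]-B[3]
print('top lid c',B.mean(0).round(4),'yaw',np.degrees(np.arctan2(a[1],a[0])).round(2),np.linalg.norm(a)/2,np.linalg.norm(B[0]+B[3]-B[1]-B[2])/2)
im=np.zeros((600,800,3),np.uint8);im[:,:450]=cv2.resize(S.im[145:225,270:330],(450,600),interpolation=cv2.INTER_CUBIC);im[:300,450:]=cv2.resize(T.im,(350,300));im[300:,450:]=cv2.resize(T.im[150:270,300:440],(350,300),interpolation=cv2.INTER_CUBIC)
cv2.imwrite("pics/end.png",im)
E
```

```text
top lid c [ 0.5586 -0.3553  0.112 ] yaw 1.83 0.10402973501668031 0.06032689265835998
```

View pics/end.png

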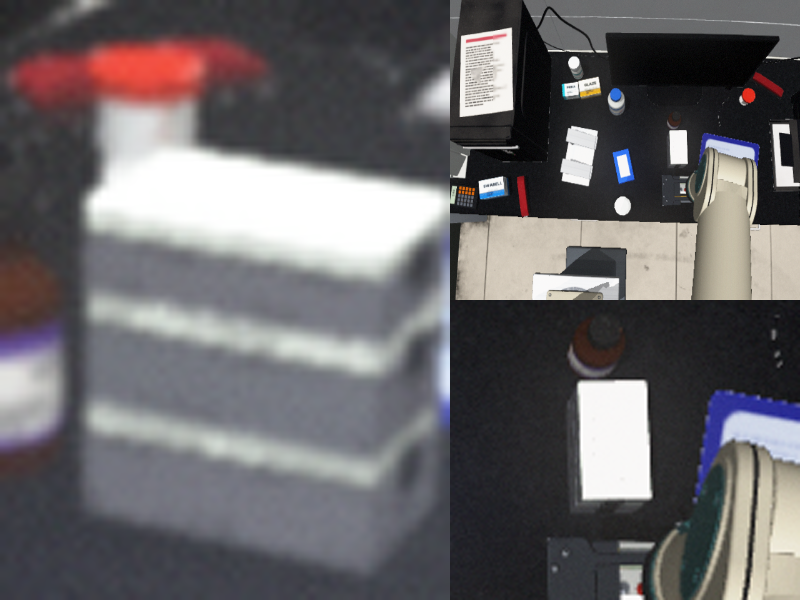

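All three cases are stacked flush, with the latches above each other and no gaps. At z = 112 mm the top lid measures 104.0 x 60.3 mm, which matches its true size. Handing in.

```bash
python3 -c "
from workcell import arm
print(arm.close_job())"
```

```text
the job is handed in; nothing more can be done
None
```

I stacked the deep case on the bottom case, then the shallow plain-lid case on top of it, and handed the job in at about 20 s of the 66 s limit.

**Lowering:** I set each case down in steps of 1–2 mm. At first contact the wrist force was about 3–6 N. I then pressed each to about 11–12 N; neither sank further. The wrist force stayed far below the 120 N limit.

**Final checks:**
- **Stack:** the last pictures show it level, with the latches above each other and no gaps.
- **Top lid:** assuming it sits at its seated height of 112 mm, the lid measured 104.0 x 60.3 mm, which fits the real case. Its yaw was 1.8°, against 2.1° for the bottom case.
- **Bystanders:** the bottles and cup look unmoved in the last top view. The timer was partly hidden under the gripper, which stayed well above it, so I did not check it fully.

**What disagreed:**
- **Position in the hand:** the scene camera put each held case 2–3 mm off where it should have been in the hand. I corrected for this before lowering.
- **Noisy edges:** a few side-edge readings were off because of the background behind the cases. I disregarded them.
- **Top view of the stack:** it puts the lid centre about 1 mm in x and 2 mm in y from the bottom case's. That is about the calibration error and the 2 mm play in the lugs.

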